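# Press an ointment tin shut and ease the spring arm back up

### The arm

A 6-joint arm with a two-finger parallel gripper is mounted at the origin on the work surface. World frame = base frame: x ahead of the robot, y to its left, z up, the work surface at z = 0. Lengths are in m, angles in rad, forces in N, time in s.
With the tool pointing down it reaches from about 0.325 to 0.75 m from the base axis. Payload 7.6 kg.
Tool frame: the origin (TCP) lies at the very end of the fingers, on their centre line; the grasp point (between the pads) lies 19 mm behind it; z points along the fingers, y is the line along which they close (so a half turn about z gives the same grasp; the last joint's range is limited). The gripper opens to 85 mm and grips with 20 to 120 N. Pads are 22 mm wide; open, the fingers measure 114 mm over their backs; the gripper's body (76 mm by 85 mm) begins 54 mm behind the grasp point. The pads swing forward as they close: fully open they stand 13 mm farther back than shut.
Start: joints at [1.118, 0.052, 1.401, -0, 1.689, -0.07], TCP at [0.196, 0.487, 0.209] pointing down, gripper open.
Joint ranges: [-2.9, 2.9], [-0.91, 2.17], [0.12, 2.37], [-1.06, 4.2], [0.26, 2.73], [-2.93, 2.93]. Speed limits (rad/s): [2.57, 2.57, 3.01, 3.14, 3.14, 3.14].

### API

Orientations are given as a unit quaternion [w, x, y, z].
In Python, from plant import state, get_image, calibration, job_done, find_in gives the robot as it stands. The module is installed in compiled form; this text tells all that it offers.
- The arm moves only by the shell command python3 -m creep 'ROWS' [OPENING] [FORCE]. ROWS is JSON, a list of rows, each an object with "offset": the shift along the tool's x, y, z in m, a list of three; "angular": the turn, a rotation vector about the tool's x, y, z in degrees, a list of three. A call has 1 to 5 rows; each row shifts and turns the commanded pose from where the row before left it, along the tool's axes as they then stand; what a row does not reach is not made up. A row lasts 1/12 s, in which the tool goes at most 41.7 mm and 7.16 degrees, less where a joint would pass 70% of its speed; a pose out of reach is approached as far as the arm can. A call with a gripper value outside its range is refused whole. OPENING is the finger opening in m, from 0 to 0.0854, set as the call begins (- or left out, the last holds). The fingers move at their own pace and stop on an object; FORCE is the grip in N (left out, the last holds). Time passes only in rows, so rows that do not move let the fingers close. It gives the time, the measured TCP pose, the force, the opening and the grip force at its end, in the units of the state.
- state(): the state, without advancing time (a new reading comes with each control period).
- get_image(name): name is "side" or "top" or "wrist"; returns (picture, depth): 400x640x3 uint8, blue, green, red; 400x640 float32, m along the optical axis (not along the pixel's ray), 0 where there is no reading.
- calibration(name): a dict with "vertical_fov" (degrees; the focal length in pixels is half the picture's height over the tangent of half this angle, whatever the lens; pixels are square), "cx", "cy" (the principal point, pixels), "R" (3x3) and "t" (3): a world point X has camera coordinates R X + t. Camera axes: x right, y down, z forward; pixel columns grow to the right and rows downward; lengths in m; the calibration is good to about 2 mm. A picture is of the moment at which its call begins: read the wrist's pose just before it. calibration takes no time and is no camera call; for the wrist camera it gives the pose at the moment of the call.
- job_done(): hands the job in; it is judged then, once.
Trained networks look in the newest picture that a camera, given by its name, has taken for a name from the list of things; names that differ only in an ending like _2 or _b are one class to them, and where a whole thing is asked for, a point or a joint stands for the part that bears it (a point fixed in the world has none). Each returns a list of dicts, best first, with "p" (0 to 1); they miss things now and then, are a little off and sometimes report something else, mostly with a low value. They report only what shows in the picture. A call takes as long as a camera call. They do not tell look-alikes from the thing itself.
- find_in(camera, thing): "at" ([x, y, z] in m, in world coordinates, good to about 4 mm: the middle of the surface that is visible of it).
The state is a dict: "t": time; "qpos": joint angles; "dq": joint speeds; "joint_torque": joint torques, N m; "tcp_pos": TCP position; "eef_rot": TCP orientation; "force": force on the tool from outside, world axes, zero at the start; "wrist_torque": the same for the moment, N m; "opening": opening from 0.0 (shut) to 1.0 (fully open); "grasp_force": force on a finger pad.
Only numpy, scipy, OpenCV 4.12 (cv2) and the standard library are available. Lean on these libraries where they do the work, as an engineer would, in place of code of your own. Each camera call takes 0.05 s, during which the arm holds its last target. There are 200 camera calls.

### The job

One of the two lever presses has the round aluminium ointment tin in it, with its lid not yet pushed on. Push that press's palm pad down until the lid is fully home, keep it down for a second, then let the spring arm come back up slowly under your hand, over a second or more, so that it never snaps back. Do not work the other press, where the pink medicine cup has been left.

Things in the scene. Friction and masses are not known exactly. Their poses are not given: they have to be found in the camera images.
- tin: small round aluminium ointment tin standing in the nest of one of the two presses (which one varies), 60 mm across, 32 mm high with the lid resting proud and 26 mm with it closed. Origin: centre of its underside; z up
- tin_lid (a joint): how far the tin's lid has been pushed down, m: about 0 = resting 6 mm proud, 0.006 = fully home. It stays where it is left and takes about 4 N to move
- left_press: blue bench lever press, the left (+y) of two alike. Origin: underside of its 16 mm thick, 200 x 100 mm base, below the centre of the round nest (floor at z = 16 mm); x points from the palm-pad end to the hinge, z up. Hinge pin along y at x = 90, z = 79 mm. From it the aluminium arm reaches to -x over the nest, 190 mm to the middle of its pad; a spring keeps it 0.40 rad above level
- right_press: blue bench lever press, the right (-y) of two alike. Origin: underside of its 16 mm thick, 200 x 100 mm base, below the centre of the round nest (floor at z = 16 mm); x points from the palm-pad end to the hinge, z up. Hinge pin along y at x = 90, z = 79 mm. From it the aluminium arm reaches to -x over the nest, 190 mm to the middle of its pad; a spring keeps it 0.40 rad above level
- left_pad (a point): centre of the top face of the left press's black rubber palm pad (40 mm along the arm, 44 across, 16 thick) on the arm's free end, 190 mm along the arm from the hinge pin and 12 mm above the arm's middle line. About 164 mm above the ledge with the arm raised, 87 mm with it fully down on the tin
- right_pad (a point): centre of the top face of the right press's black rubber palm pad (40 mm along the arm, 44 across, 16 thick) on the arm's free end, 190 mm along the arm from the hinge pin and 12 mm above the arm's middle line. About 164 mm above the ledge with the arm raised, 87 mm with it fully down on the tin
- left_arm (a joint): left press's spring arm, rad: 0 = raised against its stop, grows as the pad is pushed down; about 0.42 when fully down on the tin with its lid home, 0.46 at most. The spring always pushes it up: at the pad 3 N to start, 8 N at the bottom, 2 N more while the lid goes on, then a hard stop. Let go, it flies up in a fraction of a second
- right_arm (a joint): right press's spring arm, rad: 0 = raised against its stop, grows as the pad is pushed down; about 0.42 when fully down on the tin with its lid home, 0.46 at most. The spring always pushes it up: at the pad 3 N to start, 8 N at the bottom, 2 N more while the lid goes on, then a hard stop. Let go, it flies up in a fraction of a second
Not all that is in view belongs to the job. There is more than one size of the tin; the one meant has the size given above.

How it is judged:
On the way, in this order (a step that is already met when the one before it is completed fails the run):
1. the loaded press's arm is fully down and the tin's lid is home (((horizontal distance between tin and left_press below 0.02 m and value of joint left_arm above 0.37 rad and value of joint tin_lid above 0.0045 m) or (horizontal distance between tin and right_press below 0.02 m and value of joint right_arm above 0.37 rad and value of joint tin_lid above 0.0045 m))), for 0.3 s.
2. the loaded press's arm is back up (((horizontal distance between tin and left_press below 0.02 m and value of joint left_arm below 0.05 rad) or (horizontal distance between tin and right_press below 0.02 m and value of joint right_arm below 0.05 rad))), for 0.2 s.
At the end, for the whole second after the job is handed in: The tin's lid is pushed down by more than 4.5 of its 6 mm; the tin stands at rest in its nest (within 20 mm of the nest's centre, tilted under 0.15 rad); both arms are back up within 0.05 rad of their stops ((horizontal distance between tin and left_press below 0.02 m or horizontal distance between tin and right_press below 0.02 m) and value of joint tin_lid above 0.0045 m and angle between tin's own z axis and vertical below 0.15 rad and linear speed of tin below 0.02 m/s and value of joint each of left_arm, right_arm below 0.05 rad); the robot touches nothing.
It fails at once if a press arm snaps back (rises faster than 1.0 rad/s, 0.19 m/s at the pad) (velocity of joint any of left_arm, right_arm below -1 rad/s).
It fails at once if the other press, without the tin, is worked (its arm pushed down more than 0.1 rad) ((horizontal distance between tin and left_press below 0.02 m and value of joint right_arm above 0.1 rad) or (horizontal distance between tin and right_press below 0.02 m and value of joint left_arm above 0.1 rad)).
It also fails if it takes over 38 s, if anything falls off the work surface, if the arm or the gripper's body presses on something with over 40 N, if the wrist force passes 120 N, or if a joint passes its speed limit or range.

## Working session

There is one attempt and no reset: what is moved stays moved. The work goes in short steps, Python scripts to look and compute and a shell command to move; the robot and the scene stay as the last step left them, time stands still between calls to the robot, and variables do not carry over. Pictures are saved under pics/ and viewed, at most 10 in all, crops included, and the job is handed in when it is done.

```bash
mkdir -p pics
python3 - <<'E'
from plant import *
import cv2,numpy as np
s=state();print(s['t'],s['tcp_pos'],s['eef_rot'],s['force'])
ims=[]
for c in ['top','side']:
    im,d=get_image(c);cv2.imwrite(f'pics/{c}0.png',im)
    for n in ['tin','left_press','right_press','left_pad','right_pad']:
        print(c,n,[(np.round(r['at'],3).tolist(),round(r['p'],2)) for r in find_in(c,n)[:3]])
print(state()['t'])
E
```

```text
0.0 [0.19592178 0.48671468 0.20769206] [-1.95570490e-04  1.90225948e-01  9.81740037e-01 -7.42254558e-04] [-0.52764001 -0.3175428  -0.51367712]
top tin [([0.634, -0.004, 0.045], 0.87), ([0.508, -0.0, 0.042], 0.76), ([0.584, -0.126, 0.05], 0.65)]
top left_press [([0.545, 0.224, 0.016], 0.94)]
top right_press [([0.605, -0.129, 0.013], 0.97), ([0.515, 0.246, 0.136], 0.24)]
top left_pad [([0.515, 0.248, 0.136], 0.58)]
top right_pad [([0.56, -0.132, 0.131], 0.66)]
side tin [([0.583, -0.146, 0.054], 0.85), ([0.521, 0.002, 0.038], 0.8), ([0.634, -0.016, 0.044], 0.59)]
side left_press [([0.562, 0.216, 0.016], 0.86), ([0.582, -0.15, 0.049], 0.38)]
side right_press [([0.606, -0.15, 0.016], 0.84)]
side left_pad [([0.526, 0.238, 0.126], 0.93)]
side right_pad [([0.567, -0.141, 0.13], 0.64)]
0.6
```

View pics/top0.png

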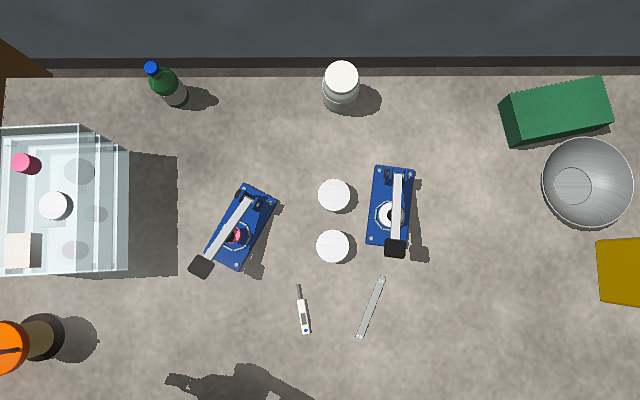

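View pics/side0.png

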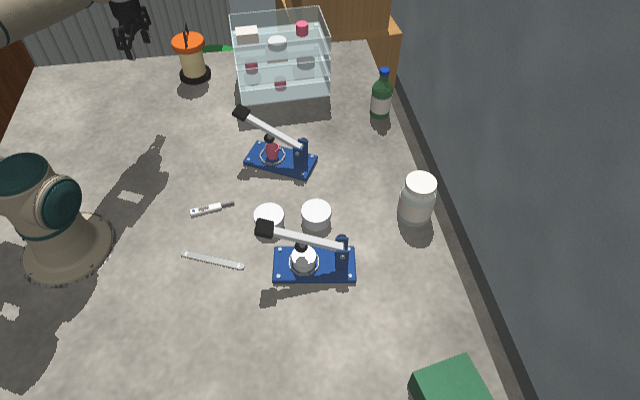

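The top view shows the pink cup in the left press (235,232) and the white/aluminium tin in the right press (388,215). Its black pad is at (395,249). I'll measure the right pad and its press's orientation from depth.

```bash
cat > h.py <<'E'
from plant import *
import numpy as np
def cloud(c):
    im,d=get_image(c);k=calibration(c);f=200/np.tan(np.radians(k['vertical_fov'])/2)
    v,u=np.mgrid[:400,:640]
    P=np.stack([(u-k['cx'])/f*d,(v-k['cy'])/f*d,d],-1)
    return im,(P-k['t'])@k['R'],d
E
python3 - <<'E'
from h import *
im,P,d=cloud('top')
print(calibration('top'))
i=im.astype(int)
sub=np.zeros(d.shape,bool);sub[155:270,355:420]=1
dark=sub&(i.max(-1)<60)&(P[...,2]>.08)&(d>0)
q=P[dark];print('pad',len(q),q.min(0),q.max(0),np.median(q,0))
t=q[q[:,2]>np.percentile(q[:,2],30)];print(t.mean(0))
blue=sub&(i[...,0]>i[...,2]+60)&(abs(P[...,2]-.016)<.008)
b=P[blue];import cv2
print('base',len(b),np.median(b[:,2]),cv2.minAreaRect((b[:,:2]*1000).astype(np.float32)))
arm=sub&(i.min(-1)>120)&(P[...,2]>.075)&(d>0)
a=P[arm];c=a.mean(0);print('arm',len(a),c,np.linalg.svd(a-c)[2][0],a[:,2].min(),a[:,2].max())
E
```

```text
{'vertical_fov': 50.76380918404857, 'cx': 325.44258782398435, 'cy': 204.63078063336042, 'R': array([[-5.12833684e-03, -9.99986843e-01, -1.19853731e-04],
       [-9.91911279e-01,  5.10212340e-03, -1.26830530e-01],
       [ 1.26829473e-01, -5.31545413e-04, -9.91924393e-01]]), 't': array([0.01951367, 0.61186249, 0.97598671])}
pad 406 [ 0.48350741 -0.15037461  0.08067259] [ 0.6865294  -0.10463447  0.17374298] [ 0.50624564 -0.12714853  0.16335631]
[ 0.50003492 -0.12638848  0.16559925]
base 1336 0.015099298573440655 ((611.9448852539062, -142.1255340576172), (98.50487518310547, 198.36395263671875), 82.2005615234375)
arm 606 [ 0.5994175  -0.14045446  0.11838528] [-0.90972839  0.13706838  0.39192668] 0.0801019460646949 0.15522049681019318
```

```bash
python3 -m creep '[{"offset":[-0.02,-0.018,-0.01],"angular":[0,0,-7]},{"offset":[-0.022,-0.03,-0.01],"angular":[0,0,-7]},{"offset":[-0.022,-0.033,-0.008],"angular":[0,0,0]},{"offset":[-0.022,-0.033,-0.005],"angular":[0,0,0]},{"offset":[-0.022,-0.033,0],"angular":[0,0,0]}]' 0 40
python3 -m creep '[{"offset":[-0.022,-0.033,0],"angular":[0,0,0]},{"offset":[-0.022,-0.033,0],"angular":[0,0,0]},{"offset":[-0.022,-0.033,0],"angular":[0,0,0]},{"offset":[-0.022,-0.033,0],"angular":[0,0,0]},{"offset":[-0.022,-0.033,0],"angular":[0,0,0]}]'
python3 -m creep '[{"offset":[-0.022,-0.033,0],"angular":[0,0,0]},{"offset":[-0.022,-0.033,0],"angular":[0,0,0]},{"offset":[-0.022,-0.033,0],"angular":[0,0,0]},{"offset":[0,0,0],"angular":[0,0,0]}]'
cat > g.py <<'E'
from plant import state
import numpy as np
from scipy.spatial.transform import Rotation as R
s=state();q=s['eef_rot'];r=R.from_quat([q[1],q[2],q[3],q[0]])
T=np.array([.500,-.126,.164])
print(s['t'],s['tcp_pos'],r.as_matrix().round(3).tolist(),'to pad in tool:',r.inv().apply(T-s['tcp_pos']).round(4),s['force'],s['opening'])
E
python3 g.py
```

```text
t: 1.07
tcp_pos: [0.2737, 0.3198, 0.2429]
eef_rot: [0.001, 0.069, 0.998, 0.001]
force: [1.5, 0.0, -0.0]
opening: 0.301
grasp_force: 0.0
t: 1.48
tcp_pos: [0.3597, 0.1406, 0.2418]
eef_rot: [0.001, 0.069, 0.998, 0.0]
force: [0.3, 0.7, 0.5]
opening: -0.0
grasp_force: 0.0
t: 1.82
tcp_pos: [0.4125, 0.0299, 0.2411]
eef_rot: [0.0, 0.073, 0.997, -0.001]
force: [-0.7, 0.0, -0.6]
opening: 0.002
grasp_force: 0.0
1.8167 [0.41251944 0.02994143 0.24111591] [[-0.989, 0.145, -0.0], [0.145, 0.989, -0.002], [-0.0, -0.002, -1.0]] to pad in tool: [-0.1092 -0.1414  0.0774] [-0.68375369  0.00940043 -0.5790965 ] 0.001773658974993041
```

```bash
python3 -m creep '[{"offset":[-0.022,-0.028,0.005],"angular":[0,0,0]},{"offset":[-0.022,-0.028,0.01],"angular":[0,0,0]},{"offset":[-0.022,-0.028,0.015],"angular":[0,0,0]},{"offset":[-0.022,-0.028,0.015],"angular":[0,0,0]},{"offset":[-0.021,-0.028,0.01],"angular":[0,0,0]}]'
python3 -m creep '[{"offset":[0,0,0],"angular":[0,0,0]},{"offset":[0,0,0],"angular":[0,0,0]}]'
python3 g.py
python3 - <<'E'
from plant import *
import cv2,numpy as np
a,_=get_image('side');b,_=get_image('wrist')
c=cv2.resize(a[150:300,180:380],(640,480));cv2.imwrite('pics/s1.png',c)
cv2.imwrite('pics/w1.png',b)
E
```

```text
t: 2.23
tcp_pos: [0.5, -0.1197, 0.185]
eef_rot: [-0.001, 0.069, 0.998, 0.0]
force: [-0.1, 0.7, 0.1]
opening: 0.0
grasp_force: 0.0
t: 2.4
tcp_pos: [0.4994, -0.1192, 0.185]
eef_rot: [-0.001, 0.07, 0.998, 0.0]
force: [-0.7, 0.3, 0.0]
opening: -0.001
grasp_force: 0.0
2.4 [ 0.49942124 -0.11919643  0.18501842] [[-0.99, 0.14, -0.003], [0.14, 0.99, 0.001], [0.003, 0.001, -1.0]] to pad in tool: [-0.0016 -0.0067  0.021 ] [-0.66164219  0.34247154  0.02154943] -0.0008035201297683218
```

View pics/s1.png

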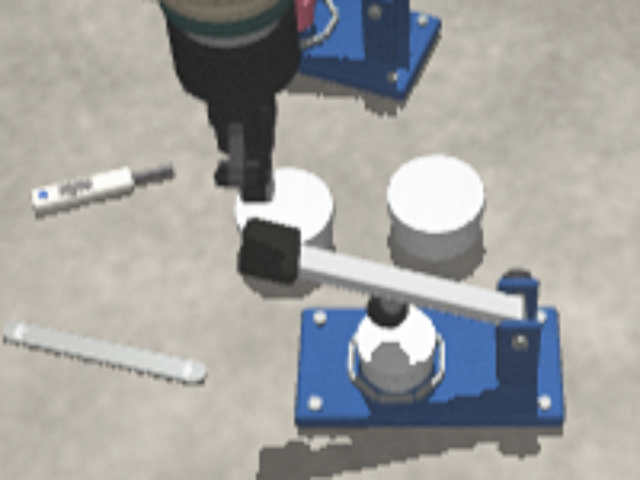

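View pics/w1.png

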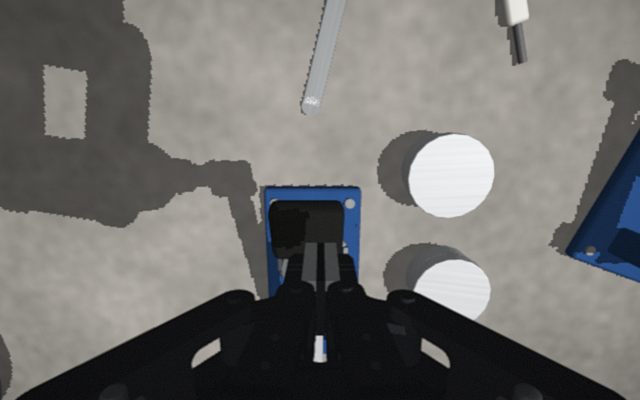

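The side view shows the gripper above the raised pad. In the wrist view the pad is centred at about u=306 and the fingers at about 320, so I need to shift about 7 mm towards tool −y. Then I'll descend along the arc.

```bash
python3 -m creep '[{"offset":[-0.001,-0.007,0.003],"angular":[0,0,0]},{"offset":[0,0,0.006],"angular":[0,0,0]},{"offset":[0,0,0.005],"angular":[0,0,0]},{"offset":[0,0,0.004],"angular":[0,0,0]},{"offset":[0.001,0,0.003],"angular":[0,0,0]}]'
python3 -m creep '[{"offset":[0.002,0,0.004],"angular":[0,0,0]},{"offset":[0.002,0,0.005],"angular":[0,0,0]},{"offset":[0.002,0,0.005],"angular":[0,0,0]},{"offset":[0.002,0,0.005],"angular":[0,0,0]},{"offset":[0,0,0],"angular":[0,0,0]}]'
python3 g.py
```

```text
t: 2.92
tcp_pos: [0.4984, -0.1249, 0.1648]
eef_rot: [-0.0, 0.069, 0.998, 0.0]
force: [-0.6, -0.2, -0.2]
opening: -0.0
grasp_force: 0.0
t: 3.33
tcp_pos: [0.4902, -0.1241, 0.1456]
eef_rot: [-0.0, 0.069, 0.998, 0.0]
force: [-0.0, -0.3, 3.2]
opening: 0.001
grasp_force: 1.4
3.3333 [ 0.49018698 -0.12410367  0.14562836] [[-0.99, 0.138, -0.001], [0.138, 0.99, 0.0], [0.001, 0.0, -1.0]] to pad in tool: [-0.01   -0.0005 -0.0184] [-0.02270183 -0.25102198  3.18018112] 0.0009584503741573742
```

Contact made (3 N). Continuing along the arc.

```bash
python3 -m creep '[{"offset":[0.0015,0,0.0045],"angular":[0,0,0]},{"offset":[0.0015,0,0.0045],"angular":[0,0,0]},{"offset":[0.0015,0,0.0045],"angular":[0,0,0]},{"offset":[0.0015,0,0.0045],"angular":[0,0,0]},{"offset":[0.001,0,0.0045],"angular":[0,0,0]}]'
python3 -m creep '[{"offset":[0.001,0,0.0045],"angular":[0,0,0]},{"offset":[0.001,0,0.0045],"angular":[0,0,0]},{"offset":[0.001,0,0.0045],"angular":[0,0,0]},{"offset":[0.0005,0,0.0045],"angular":[0,0,0]},{"offset":[0.0005,0,0.0045],"angular":[0,0,0]}]'
python3 -m creep '[{"offset":[0,0,0.004],"angular":[0,0,0]},{"offset":[0,0,0.003],"angular":[0,0,0]},{"offset":[0,0,0.002],"angular":[0,0,0]},{"offset":[0,0,0.001],"angular":[0,0,0]},{"offset":[0,0,0],"angular":[0,0,0]}]'
```

```text
t: 3.75
tcp_pos: [0.4835, -0.1233, 0.1237]
eef_rot: [-0.0, 0.069, 0.998, -0.0]
force: [-2.6, -0.2, 5.5]
opening: 0.003
grasp_force: 2.6
t: 4.17
tcp_pos: [0.4797, -0.1228, 0.1012]
eef_rot: [-0.0, 0.069, 0.998, -0.0]
force: [-4.0, -0.1, 5.1]
opening: -0.001
grasp_force: 2.5
t: 4.58
tcp_pos: [0.4797, -0.1228, 0.0911]
eef_rot: [-0.0, 0.069, 0.998, 0.0]
force: [-3.3, 0.0, 6.0]
opening: -0.001
grasp_force: 2.7
```

```bash
python3 -m creep '[{"offset":[0,0,0.001],"angular":[0,0,0]},{"offset":[0,0,0.001],"angular":[0,0,0]},{"offset":[0,0,0.001],"angular":[0,0,0]},{"offset":[0,0,0],"angular":[0,0,0]}]'
python3 -m creep '[{"offset":[0,0,0.001],"angular":[0,0,0]},{"offset":[0,0,0.001],"angular":[0,0,0]},{"offset":[0,0,0],"angular":[0,0,0]}]'
```

```text
t: 4.92
tcp_pos: [0.4798, -0.1228, 0.0883]
eef_rot: [0.0, 0.069, 0.998, -0.0]
force: [-3.5, 0.4, 6.0]
opening: 0.003
grasp_force: 2.8
t: 5.17
tcp_pos: [0.4798, -0.1228, 0.0863]
eef_rot: [0.0, 0.069, 0.998, -0.0]
force: [-2.6, 0.4, 6.1]
opening: 0.003
grasp_force: 2.8
```

```bash
for i in 1 ; do python3 -m creep '[{"offset":[0,0,0.001],"angular":[0,0,0]},{"offset":[0,0,0.001],"angular":[0,0,0]},{"offset":[0,0,0],"angular":[0,0,0]}]'; done
python3 -m creep '[{"offset":[0,0,0.001],"angular":[0,0,0]},{"offset":[0,0,0],"angular":[0,0,0]}]'
python3 -m creep '[{"offset":[0,0,0.001],"angular":[0,0,0]},{"offset":[0,0,0],"angular":[0,0,0]}]'
```

```text
t: 5.42
tcp_pos: [0.4798, -0.1228, 0.0843]
eef_rot: [0.0, 0.069, 0.998, -0.0]
force: [-3.1, -0.6, 5.7]
opening: 0.005
grasp_force: 2.9
t: 5.58
tcp_pos: [0.4798, -0.1228, 0.0835]
eef_rot: [0.0, 0.069, 0.998, -0.0]
force: [-3.9, -0.1, 6.5]
opening: 0.003
grasp_force: 3.5
t: 5.75
tcp_pos: [0.4799, -0.1228, 0.0826]
eef_rot: [0.0, 0.069, 0.998, -0.0]
force: [-3.8, 0.7, 7.4]
opening: -0.002
grasp_force: 3.7
```

Run:
```python
from plant import *
import cv2,numpy as np
a,_=get_image('side')
c=cv2.resize(a[190:310,220:380],(800,600),interpolation=cv2.INTER_CUBIC);cv2.imwrite('pics/s2.png',c)
```

```text
(no output)
```

View pics/s2.png

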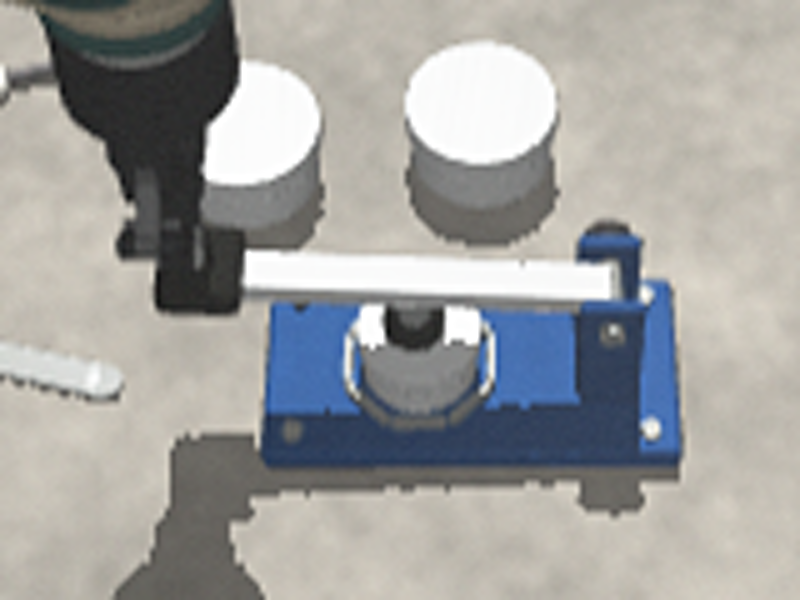

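The side view shows the arm about level, the plunger on the lid at about (415,320), and the fingertips on the pad. I'll press on until I feel the hard stop.

```bash
python3 -m creep '[{"offset":[0,0,0.001],"angular":[0,0,0]},{"offset":[0,0,0.001],"angular":[0,0,0]},{"offset":[0,0,0],"angular":[0,0,0]}]'
python3 -m creep '[{"offset":[0,0,0.001],"angular":[0,0,0]},{"offset":[0,0,0.001],"angular":[0,0,0]},{"offset":[0,0,0],"angular":[0,0,0]}]'
```

```text
t: 6.05
tcp_pos: [0.4797, -0.1228, 0.0806]
eef_rot: [-0.0, 0.069, 0.998, -0.0]
force: [-5.4, 0.3, 7.7]
opening: -0.002
grasp_force: 3.8
t: 6.3
tcp_pos: [0.4797, -0.1228, 0.0785]
eef_rot: [-0.0, 0.069, 0.998, -0.0]
force: [-5.2, 1.1, 7.5]
opening: 0.002
grasp_force: 3.8
```

```bash
python3 -m creep '[{"offset":[0,0,0.001],"angular":[0,0,0]},{"offset":[0,0,0.001],"angular":[0,0,0]},{"offset":[0,0,0],"angular":[0,0,0]}]'
python3 -m creep '[{"offset":[0,0,0.001],"angular":[0,0,0]},{"offset":[0,0,0.001],"angular":[0,0,0]},{"offset":[0,0,0],"angular":[0,0,0]}]'
python3 - <<'E'
from h import *
import cv2
im,P,d=cloud('side')
i=im.astype(int)
m=np.zeros(d.shape,bool);m[190:310,220:380]=1
ex=np.array([.99,-.14,0]);o=np.array([.5795,-.137,0])
L=(P-o)@ex; y=(P-o)@np.array([.14,.99,0])
for a in range(-130,100,10):
    s=m&(L>a/1000)&(L<(a+10)/1000)&(abs(y)<.012)&(d>0)
    z=P[...,2][s]
    if len(z): print(a+5,len(z),z.max().round(4),np.percentile(z,80).round(4),im[s].mean(0).round())
c=cv2.resize(im[190:310,220:380],(800,600),interpolation=cv2.INTER_CUBIC);cv2.imwrite('pics/s3.png',c)
E
```

```text
t: 6.55
tcp_pos: [0.4797, -0.1228, 0.0765]
eef_rot: [-0.0, 0.069, 0.998, -0.0]
force: [-3.6, 0.7, 6.5]
opening: -0.001
grasp_force: 3.5
t: 6.8
tcp_pos: [0.4796, -0.1228, 0.0745]
eef_rot: [-0.0, 0.069, 0.998, -0.0]
force: [-5.4, 0.6, 8.4]
opening: -0.001
grasp_force: 3.9
-125 34 0.0034 0.0009 [177. 188. 193.]
-115 36 0.0943 0.0003 [168. 177. 182.]
-105 43 0.1472 0.0569 [149. 157. 161.]
-95 57 0.1683 0.1011 [129. 135. 139.]
-85 86 0.2005 0.098 [107. 112. 114.]
-75 69 0.1006 0.0944 [140. 146. 149.]
-65 101 0.2919 0.2677 [142. 124. 112.]
-55 67 0.0933 0.0899 [204. 171. 150.]
-45 62 0.094 0.0894 [201. 167. 145.]
-35 63 0.092 0.0894 [206. 173. 152.]
-25 68 0.0921 0.0881 [209. 200. 192.]
-15 59 0.0901 0.0885 [241. 241. 241.]
-5 54 0.0919 0.0883 [168. 168. 168.]
5 51 0.0923 0.0879 [178. 179. 178.]
15 48 0.0914 0.088 [165. 166. 166.]
25 71 0.0893 0.0867 [231. 231. 231.]
35 67 0.0904 0.0871 [208. 197. 189.]
45 66 0.0891 0.0867 [210. 186. 170.]
55 68 0.0913 0.0862 [208. 175. 155.]
65 74 0.0892 0.0868 [201. 169. 149.]
75 66 0.087 0.0856 [203. 173. 153.]
85 48 0.09 0.086 [204. 188. 178.]
95 45 0.0949 0.0862 [187. 184. 180.]
```

View pics/s3.png

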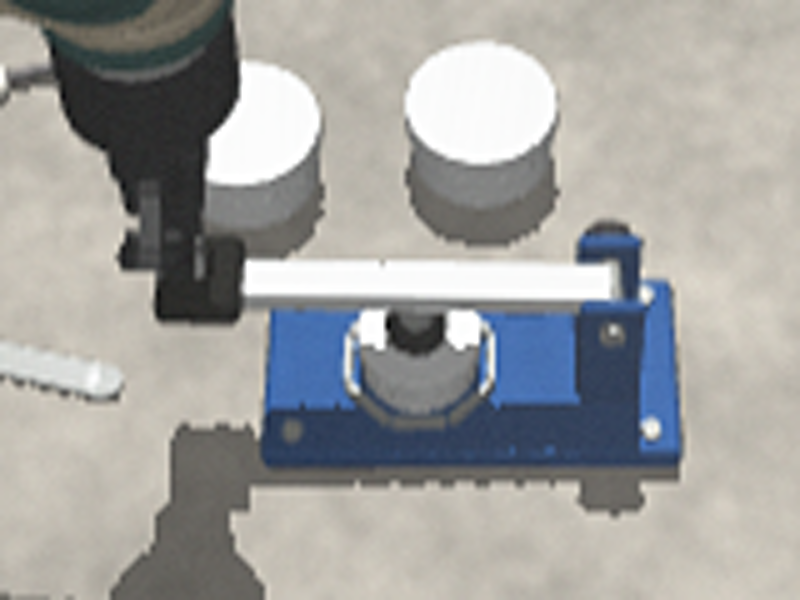

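The side depth gives an arm slope of about 0.02 rad above level, with the lid partly down, so it still has about 8 mm to go at the pad. I'll keep pressing until I feel the hard stop.

```bash
python3 -m creep '[{"offset":[0,0,0.001],"angular":[0,0,0]},{"offset":[0,0,0.001],"angular":[0,0,0]},{"offset":[0,0,0.001],"angular":[0,0,0]},{"offset":[0,0,0],"angular":[0,0,0]}]'
python3 -m creep '[{"offset":[0,0,0.001],"angular":[0,0,0]},{"offset":[0,0,0.001],"angular":[0,0,0]},{"offset":[0,0,0],"angular":[0,0,0]}]'
python3 -m creep '[{"offset":[0,0,0.001],"angular":[0,0,0]},{"offset":[0,0,0],"angular":[0,0,0]}]'
```

```text
t: 7.18
tcp_pos: [0.4796, -0.1228, 0.0715]
eef_rot: [-0.0, 0.069, 0.998, -0.0]
force: [-5.3, 0.7, 7.7]
opening: 0.002
grasp_force: 3.9
t: 7.43
tcp_pos: [0.4795, -0.1228, 0.0695]
eef_rot: [-0.0, 0.069, 0.998, -0.0]
force: [-5.2, 0.8, 7.0]
opening: -0.002
grasp_force: 3.7
t: 7.6
tcp_pos: [0.4796, -0.1228, 0.0686]
eef_rot: [-0.0, 0.069, 0.998, -0.0]
force: [-5.3, 1.2, 6.6]
opening: -0.002
grasp_force: 3.8
```

Run:
```python
from h import *
import cv2
b,Pw,dw=cloud('wrist')
cv2.imwrite('pics/w2.png',cv2.convertScaleAbs(cv2.resize(b[150:350,190:450],(780,600)),alpha=2.2,beta=20))
im,P,d=cloud('side')
ex=np.array([.99,-.14,0]);o=np.array([.5795,-.137,0])
for v in range(232,258,3):
    print(v,[(round(float((P[v,u]-o)@ex)*1000),round(float(P[v,u]@[.14,.99,0]*1000)),round(float(P[v,u,2])*1000)) for u in range(250,272,3)])
```

```text
232 [(-101, -94, 193), (-94, -97, 198), (-91, -83, 178), (-86, -72, 163), (-102, 37, 12), (-94, 37, 11), (-86, 36, 13), (-78, 35, 14)]
235 [(-100, -100, 190), (-102, -65, 142), (-96, -63, 139), (-88, -68, 146), (-103, 38, -3), (-96, 38, -3), (-87, 33, 3), (-80, 38, -3)]
238 [(-100, -106, 189), (-95, -99, 179), (-90, -97, 176), (-89, -69, 136), (-102, 26, 1), (-95, 31, -6), (-87, 28, -2), (-79, 26, 0)]
241 [(-100, -110, 184), (-94, -108, 181), (-89, -105, 176), (-88, -81, 142), (-89, -45, 89), (-82, -45, 89), (-75, -43, 87), (-79, 19, -3)]
244 [(-99, -118, 184), (-94, -116, 181), (-88, -114, 178), (-93, -64, 105), (-88, -55, 92), (-81, -55, 92), (-75, -51, 86), (-68, -51, 86)]
247 [(-131, 1, -4), (-106, -70, 101), (-99, -69, 101), (-94, -63, 91), (-87, -63, 91), (-80, -63, 91), (-74, -61, 88), (-67, -59, 86)]
250 [(-130, -10, 0), (-107, -70, 90), (-101, -69, 89), (-94, -69, 89), (-87, -70, 90), (-79, -73, 94), (-74, -65, 82), (-67, -65, 82)]
253 [(-129, -19, -1), (39, -662, 980), (-100, -78, 90), (-93, -78, 89), (-86, -79, 91), (-79, -78, 90), (-73, -74, 83), (-68, -67, 72)]
256 [(-128, -27, -2), (-108, -79, 78), (-101, -77, 75), (-94, -81, 81), (-87, -78, 77), (-80, -79, 79), (-83, -27, -2), (-75, -29, 2)]
```

View pics/w2.png

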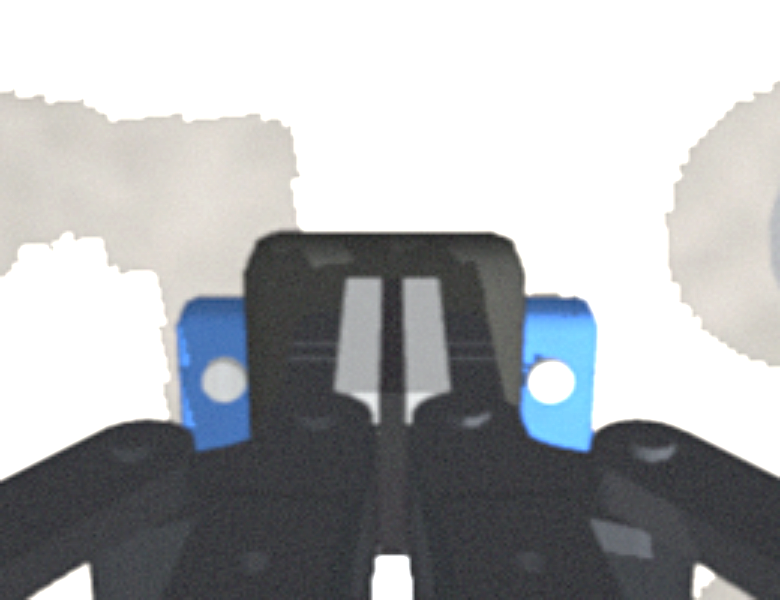

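The wrist view shows the fingertips squarely on the pad top (tips at about y=278, pad edge at 235). The pad top is now at about 89–90 mm, so the real contact face is a constant ~20 mm behind the TCP. The stop should be close.

```bash
python3 -m creep '[{"offset":[0,0,0.001],"angular":[0,0,0]},{"offset":[0,0,0],"angular":[0,0,0]}]'
python3 -m creep '[{"offset":[0,0,0.001],"angular":[0,0,0]},{"offset":[0,0,0],"angular":[0,0,0]}]'
python3 -m creep '[{"offset":[0,0,0.001],"angular":[0,0,0]},{"offset":[0,0,0],"angular":[0,0,0]}]'
```

```text
t: 7.87
tcp_pos: [0.4796, -0.1228, 0.0681]
eef_rot: [-0.0, 0.069, 0.998, -0.0]
force: [-7.0, 1.9, 11.0]
opening: -0.002
grasp_force: 5.5
t: 8.03
tcp_pos: [0.4796, -0.1228, 0.0679]
eef_rot: [-0.0, 0.069, 0.998, -0.0]
force: [-10.9, 2.3, 17.1]
opening: -0.0
grasp_force: 8.5
t: 8.2
tcp_pos: [0.4796, -0.1228, 0.0678]
eef_rot: [-0.0, 0.069, 0.998, -0.0]
force: [-13.4, 2.4, 22.4]
opening: 0.001
grasp_force: 11.3
```

The force climbs to 22 N with no further travel, so this is the hard stop. Holding for over a second.

```bash
for i in 1 2 3; do python3 -m creep '[{"offset":[0,0,0],"angular":[0,0,0]},{"offset":[0,0,0],"angular":[0,0,0]},{"offset":[0,0,0],"angular":[0,0,0]},{"offset":[0,0,0],"angular":[0,0,0]},{"offset":[0,0,0],"angular":[0,0,0]}]' | tail -6; done
```

```text
t: 8.62
tcp_pos: [0.4797, -0.1228, 0.0678]
eef_rot: [-0.0, 0.069, 0.998, -0.0]
force: [-13.9, 2.6, 22.4]
opening: 0.002
grasp_force: 11.4
t: 9.03
tcp_pos: [0.4797, -0.1228, 0.0677]
eef_rot: [-0.0, 0.069, 0.998, -0.0]
force: [-13.1, 3.4, 22.9]
opening: 0.001
grasp_force: 11.4
t: 9.45
tcp_pos: [0.4796, -0.1228, 0.0677]
eef_rot: [-0.0, 0.069, 0.998, -0.0]
force: [-14.5, 3.5, 22.6]
opening: 0.001
grasp_force: 11.4
```

```bash
python3 -m creep '[{"offset":[0,0,-0.002],"angular":[0,0,0]},{"offset":[0,0,-0.002],"angular":[0,0,0]},{"offset":[0,0,-0.003],"angular":[0,0,0]},{"offset":[0,0,-0.004],"angular":[0,0,0]},{"offset":[0,0,-0.004],"angular":[0,0,0]}]'
python3 -m creep '[{"offset":[0,0,-0.004],"angular":[0,0,0]},{"offset":[0,0,-0.004],"angular":[0,0,0]},{"offset":[0,0,-0.004],"angular":[0,0,0]},{"offset":[-0.0005,0,-0.004],"angular":[0,0,0]},{"offset":[-0.0005,0,-0.004],"angular":[0,0,0]}]'
python3 -m creep '[{"offset":[-0.0005,0,-0.004],"angular":[0,0,0]},{"offset":[-0.001,0,-0.004],"angular":[0,0,0]},{"offset":[-0.001,0,-0.004],"angular":[0,0,0]},{"offset":[-0.001,0,-0.004],"angular":[0,0,0]},{"offset":[-0.001,0,-0.004],"angular":[0,0,0]}]'
python3 -m creep '[{"offset":[-0.0015,0,-0.004],"angular":[0,0,0]},{"offset":[-0.0015,0,-0.004],"angular":[0,0,0]},{"offset":[-0.0015,0,-0.004],"angular":[0,0,0]},{"offset":[-0.0015,0,-0.004],"angular":[0,0,0]},{"offset":[-0.0015,0,-0.003],"angular":[0,0,0]}]'
```

```text
t: 9.87
tcp_pos: [0.4809, -0.123, 0.0811]
eef_rot: [0.002, 0.069, 0.998, -0.0]
force: [2.6, -0.7, 5.9]
opening: -0.001
grasp_force: 2.8
t: 10.28
tcp_pos: [0.4813, -0.123, 0.101]
eef_rot: [0.001, 0.069, 0.998, -0.0]
force: [4.6, -0.1, 3.2]
opening: -0.001
grasp_force: 2.3
t: 10.7
tcp_pos: [0.4853, -0.1235, 0.1207]
eef_rot: [-0.0, 0.069, 0.998, 0.0]
force: [2.2, -0.2, 2.1]
opening: 0.0
grasp_force: 1.8
t: 11.12
tcp_pos: [0.4926, -0.1245, 0.1398]
eef_rot: [-0.0, 0.069, 0.998, 0.0]
force: [-0.1, -0.1, 3.2]
opening: -0.002
grasp_force: 1.5
```

Still in contact. I'll finish the rise slowly and then clear away.

```bash
python3 -m creep '[{"offset":[-0.001,0,-0.003],"angular":[0,0,0]},{"offset":[-0.001,0,-0.003],"angular":[0,0,0]},{"offset":[-0.001,0,-0.003],"angular":[0,0,0]},{"offset":[0,0,-0.003],"angular":[0,0,0]},{"offset":[0,0,-0.003],"angular":[0,0,0]}]'
python3 -m creep '[{"offset":[0,0,-0.003],"angular":[0,0,0]},{"offset":[0,0,-0.003],"angular":[0,0,0]},{"offset":[0,0,-0.003],"angular":[0,0,0]},{"offset":[0,0,-0.003],"angular":[0,0,0]},{"offset":[0,0,-0.003],"angular":[0,0,0]}]'
python3 -m creep '[{"offset":[0,0,-0.01],"angular":[0,0,0]},{"offset":[0,0,-0.02],"angular":[0,0,0]},{"offset":[0,0,-0.02],"angular":[0,0,0]},{"offset":[0,0,0],"angular":[0,0,0]},{"offset":[0,0,0],"angular":[0,0,0]}]'
python3 - <<'E'
from plant import *
import cv2
a,_=get_image('side')
cv2.imwrite('pics/s4.png',cv2.resize(a[190:310,220:380],(800,600),interpolation=cv2.INTER_CUBIC))
E
```

```text
t: 11.53
tcp_pos: [0.4951, -0.1248, 0.1541]
eef_rot: [-0.001, 0.069, 0.998, 0.0]
force: [0.1, 0.2, -0.7]
opening: -0.001
grasp_force: 0.0
t: 11.95
tcp_pos: [0.4956, -0.1249, 0.1697]
eef_rot: [-0.0, 0.069, 0.998, 0.0]
force: [-0.4, -0.1, -0.5]
opening: 0.0
grasp_force: 0.0
t: 12.37
tcp_pos: [0.4963, -0.1251, 0.2211]
eef_rot: [0.001, 0.069, 0.998, -0.0]
force: [-0.7, 0.3, -0.6]
opening: -0.001
grasp_force: 0.0
```

View pics/s4.png

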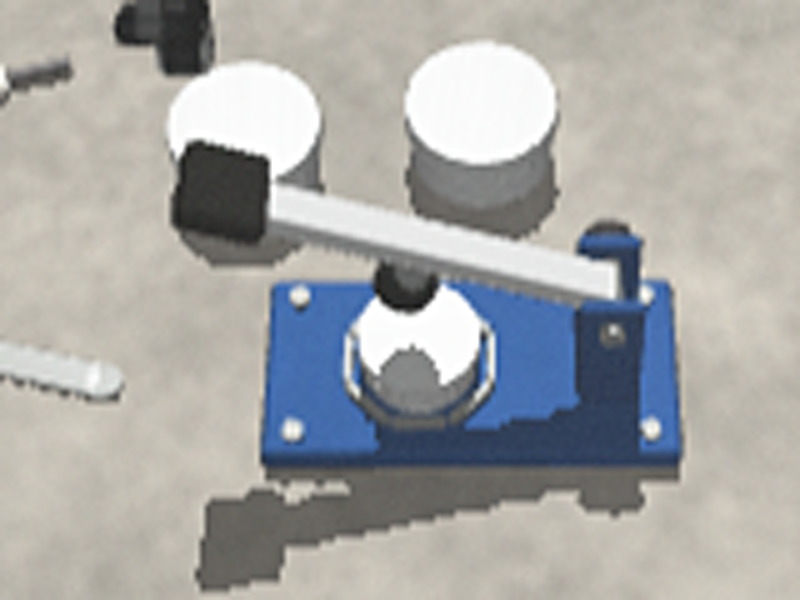

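The side view shows the arm fully raised with its pad at (220,190), the tin seated in the nest at (420,345), and the gripper well clear.

```bash
python3 -c "
from plant import *
print(job_done())"
```

```text
the job is handed in; nothing more can be done
None
```

I pressed the tin's lid in the right-hand press down to the hard stop, held it for over a second, and let the arm rise under the gripper over about 2 s. The left press was never touched; the job is handed in and no verdict was returned.

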